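# Seat the knocked platform of the seed scale on its three ball feet

## Task

The weighing platform of the seed scale has been knocked towards the scale's front and now lies loose on top of its three ball feet, under the two spring clips. Without lifting it out or swinging the clips up, gently nudge it along and feel for the place where all three balls drop into their sockets, so that the clips pull it fully home and it sits level. Leave the things beside the scale alone.

Things in the scene. Friction and masses are not known exactly. Their poses are not given: they have to be found in the camera images.
- scale: Fixed grey scale housing, 290 (x) by 250 (y) mm, flat top 50 mm above its origin (centre of its underside, on the table); +x runs from its front (display) to its back. Two clip posts, 12 by 20 mm, stand on its back edge at x = 130, y = +30 and -30 mm, up to 113 mm above the table.
- scale_top (a point): Centre of the housing's top. On it a carrier disc (radius 72, top 56 mm above the table) bears three steel balls of radius 10 mm, tops 78 mm above the table, 58 mm from its centre at 0 (scale's +x), +120 and -120 degrees. It is not turned on the housing, but its centre stands up to 12 mm off this point in x and up to 12 mm in y, unreported and hidden by the platform.
- platform: Loose steel platform, 190 by 190 by 16 mm, 0.3 to 0.65 kg, origin at the centre of its flat underside, axes along its edges, parallel to the scale's when home. Underside is 78 mm above the table on the ball tops, 73 mm when home. It starts 18 to 24 mm from home towards the scale's -x, up to 10 mm sideways, turned up to 0.15 rad. Slippery on the balls (friction about 0.25). All four sides can be pushed.
- socket_far (a point): Point on the platform's top face above the middle of its socket at +x, 58 mm from its centre: 94 mm above the table when carried on a ball's top, 89 mm when home. Each socket is a V groove in the underside, running radially, 18 mm wide, 30 mm long, faces at 45 degrees; a ball starts to drop in about 5 mm beside the groove's middle. Sliding takes 2 to 5 N; once home, 9 N does not move it.
- socket_left (a point): The same above the socket at +120 degrees (front left, +y), 58 mm from the platform's centre.
- socket_right (a point): The same above the socket at -120 degrees (front right, -y), 58 mm from the platform's centre.
- clip_left (a joint): Left spring clip: bent steel wire 8 mm thick, hinged on the left post, reaching 127 mm over the platform towards the scale's front at y = 30 mm, at most 113 mm above the table; its tip presses the platform down near the middle with about 2.7 N. Value in rad: 0 with the platform on the ball tops, about -0.04 with it home, positive when swung up.
- clip_right (a joint): Right spring clip, the mirror image of the left one.
- padlock: Bystander: brass padlock lying flat on the table, 42 by 46 by 20 mm with a steel shackle; origin under its body's centre.
- seed_jar: Bystander: glass seed jar with a steel lid, 64 mm across, 85 mm high; origin under its centre.
- packet_box: Bystander: cardboard seed packet box, 90 by 60 by 50 mm; origin under its centre.

How it is judged:
At the end, for the whole second after the job is handed in: The platform rests with all three balls in its sockets: the top above each socket is 86.5 to 90.7 mm above the table (home is 89 mm, unseated 94 mm), its centre within 22 mm of the housing's centre, at rest, both clips down on it (z of socket_far in the frame of scale between 0.0865 and 0.0907 m and z of socket_left in the frame of scale between 0.0865 and 0.0907 m and z of socket_right in the frame of scale between 0.0865 and 0.0907 m and horizontal distance between platform and scale below 0.022 m and linear speed of platform below 0.01 m/s and value of joint each of clip_left, clip_right below -0.02 rad); the robot touches nothing.
It fails at once if the platform is pushed or pressed with more than 25 N (contact force between the fingers and platform above 25 N).
It fails at once if the platform is lifted out or tipped (underside's centre more than 95 mm above the table, or tilted more than 0.2 rad) (z of platform in the frame of scale above 0.095 m or angle between platform's own z axis and vertical above 0.2 rad).
It fails at once if a clip is swung up (more than 0.3 rad) (value of joint any of clip_left, clip_right above 0.3 rad).
It fails at once if a bystander is moved more than 15 mm (distance of any of padlock, seed_jar, packet_box from where it was at the start of the episode above 0.015 m).
It also fails if it takes over 72 s, if anything falls off the work surface, if the arm or the gripper's body presses on something with over 40 N, if the wrist force passes 120 N, or if a joint passes its speed limit or range.

## Robot

A 6-joint arm with a two-finger parallel gripper is mounted at the origin on the work surface. World frame = base frame: x ahead of the robot, y to its left, z up, the work surface at z = 0. Lengths are in m, angles in rad, forces in N, time in s.
With the tool pointing down it reaches from about 0.425 to 0.95 m from the base axis. Payload 3.5 kg.
Tool frame: the origin (TCP) lies at the very end of the fingers, on their centre line; the grasp point (between the pads) lies 19 mm behind it (ctrl.grip_point_offset is the distance from the TCP to the grasp point, in m); z points along the fingers, y is the line along which they close (so a half turn about z gives the same grasp; the last joint's range is limited). The gripper opens to 85 mm and grips with 20 to 120 N. Pads are 22 mm wide; open, the fingers measure 114 mm over their backs; the gripper's body (76 mm by 85 mm) begins 54 mm behind the grasp point. The pads swing forward as they close: fully open they stand 13 mm farther back than shut.
Start: joints at [-1.427, 0.286, 1.577, -0, 1.279, -0.15], TCP at [0.195, -0.646, 0.231] pointing down, gripper open.
Joint ranges: [-2.77, 2.77], [-0.9, 2.22], [0.21, 2.48], [-1.53, 4.67], [0.24, 2.81], [-2.84, 2.84]. Speed limits (rad/s): [2.79, 2.79, 3.14, 3.14, 3.14, 3.14].

## Interface

Orientations are given as a unit quaternion [x, y, z, w].
In Python, from plant import ctrl gives the robot as it stands. The module is installed in compiled form; this text tells all that it offers.
- The arm moves only by the shell command python3 -m pendant 'ROWS' [OPENING] [FORCE]. ROWS is JSON, a list of rows, each an object of numbers: "dx", "dy", "dz": the shift along the tool's x, y, z in cm; "twist": the turn about the tool's z in degrees. A call has 1 to 10 rows; each row is the pose to reach, as a shift and turn from the pose commanded when the call began, along the tool's axes at that moment; what a row does not reach only later rows make up. A row lasts 1/8 s, in which the tool goes at most 62.5 mm and 10.7 degrees, less where a joint would pass 70% of its speed; a pose out of reach is approached as far as the arm can. A call with a gripper value outside its range is refused whole. OPENING is the opening in per cent of the stroke, from 0 (shut) to 100 (fully open), set as the call begins (- or left out, the last holds). The fingers move at their own pace and stop on an object; FORCE is the grip in N (left out, the last holds). Time passes only in rows, so rows that repeat a pose let the fingers close. It gives the time, the measured TCP pose, the force, the opening and the grip force at its end, in the units of the state.
- ctrl.get_state(): the state, without advancing time (a new reading comes with each control period).
- ctrl.read_camera(name): name is "scene" or "top"; returns a dict with "img" (420x560x3 uint8, red, green, blue), "depth" (420x560 float32, m along the optical axis (not along the pixel's ray), 0 where there is no reading), "camera_matrix" (3x3 intrinsics, pixels), "distortion" ([k1, k2, p1, p2, k3] as OpenCV has them; the pictures are not rectified), "xyz" and "rotation" of the camera in the world. Camera axes: x right, y up, looking along -z (the intrinsics and any distortion apply to the point x, -y, -z); pixel columns grow to the right and rows downward; lengths in m; the calibration is good to about 2 mm. A picture is of the moment at which its call begins.
- ctrl.sign_off(): hands the job in; it is judged then, once.
The state is a dict: "time": time; "qpos": joint angles; "dq": joint speeds; "joint_efforts": joint torques, N m; "eef_pos": TCP position; "tcp_rot": TCP orientation; "contact_force": force on the tool from outside, world axes, zero at the start; "wrist_torque": the same for the moment, N m; "opening": opening from 0.0 (shut) to 1.0 (fully open); "finger_force": force on a finger pad.
Only numpy, scipy, OpenCV 4.12 (cv2) and the standard library are available. Lean on these libraries where they do the work, as an engineer would, in place of code of your own. Each camera call takes 0.05 s, during which the arm holds its last target. There are 200 camera calls.

## Working session

There is one attempt and no reset: what is moved stays moved. The work goes in short steps, Python scripts to look and compute and a shell command to move; the robot and the scene stay as the last step left them, time stands still between calls to the robot, and variables do not carry over. Pictures are saved under pics/ and viewed, at most 10 in all, crops included, and the job is handed in when it is done.

```bash
mkdir -p pics
cat > h.py <<'E'
import numpy as np, cv2
from plant import ctrl
from scipy.spatial.transform import Rotation as R
def cam(n):
    c=ctrl.read_camera(n); c['R']=np.array(c['rotation']); 
    if c['R'].shape!=(3,3): c['R']=R.from_quat(c['R']).as_matrix()
    return c
def cloud(c):
    h,w=c['depth'].shape; v,u=np.mgrid[:h,:w]
    p=cv2.undistortPoints(np.stack([u,v],-1).reshape(-1,1,2).astype(np.float64),np.array(c['camera_matrix']),np.array(c['distortion'])).reshape(h,w,2)
    d=c['depth']; P=np.stack([p[...,0]*d,-p[...,1]*d,-d],-1)
    return P@c['R'].T+np.array(c['xyz'])
E
python3 - <<'E'
from h import *
s=ctrl.get_state(); print(s)
for n in('top','scene'):
    c=cam(n); cv2.imwrite(f'pics/{n}0.png',c['img'][...,::-1]); print(n,c['xyz'],c['R'].round(2).tolist(),c['camera_matrix'])
    P=cloud(c); np.save(f'{n}0.npy',P)
E
```

```text
{'time': 0.0, 'qpos': array([-1.42702201e+00,  2.87191227e-01,  1.57818738e+00, -4.71171082e-05,
        1.27859162e+00, -1.50040281e-01]), 'dq': array([-0.00186016, -0.00100699, -0.00241692,  0.0004324 ,  0.00010233,
        0.00244499]), 'joint_efforts': array([ 4.41197681e-04, -4.05988061e+01, -2.92623138e+01, -4.88685043e-05,
        5.85615024e-03, -4.90921053e-06]), 'eef_pos': array([ 0.19537927, -0.64541435,  0.22992451]), 'tcp_rot': array([ 9.89226819e-01,  1.46386085e-01, -1.88272893e-05, -1.18885393e-03]), 'contact_force': array([-0.7076428 ,  0.37139527,  0.02100456]), 'wrist_torque': array([ 0.03138777, -0.0385059 ,  0.02707553]), 'finger_force': 0.0, 'opening': 0.9996825494548888}
top [0.36316441 0.08722524 1.36928507] [[0.04, 0.98, -0.2], [-1.0, 0.04, -0.01], [0.0, 0.2, 0.98]] [[503.39166549   0.         273.58291273]
 [  0.         503.39166549 210.23658292]
 [  0.           0.           1.        ]]
scene [1.10680664 0.24036299 0.7188649 ] [[-0.31, -0.72, 0.62], [0.95, -0.23, 0.21], [-0.01, 0.66, 0.75]] [[415.29671465   0.         274.39337019]
 [  0.         415.29671465 207.30668901]
 [  0.           0.           1.        ]]
```

View pics/top0.png

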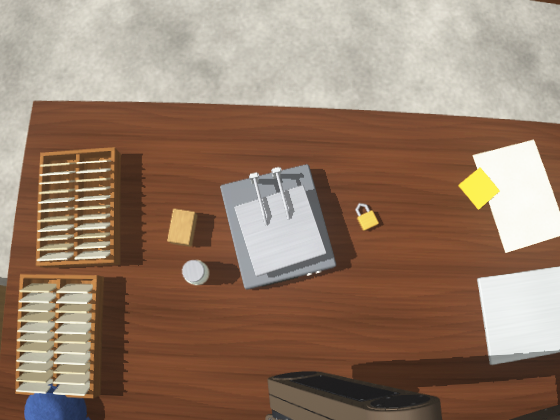

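View pics/scene0.png

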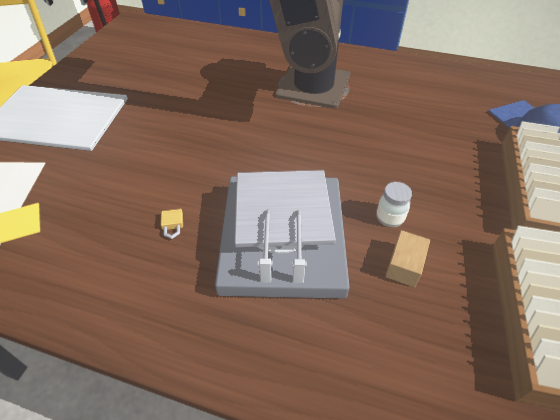

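The top view shows the scale centred near (278,227), front edge at the bottom facing the robot and posts at (254,176) and (277,170). The platform is at about (282,232), with the jar at (195,272), the box at (182,227) and the padlock at (367,216). The scene view confirms the clips lie on the platform.

```bash
cat >> h.py <<'E'
def rect(P,z0,z1,roi,k=5):
    u0,u1,v0,v1=roi; m=np.zeros(P.shape[:2],np.uint8); m[v0:v1,u0:u1]=((P[v0:v1,u0:u1,2]>z0)&(P[v0:v1,u0:u1,2]<z1))
    m=cv2.morphologyEx(m,cv2.MORPH_OPEN,np.ones((k,k)))
    n,l,st,_=cv2.connectedComponentsWithStats(m); m=l==1+np.argmax(st[1:,4])
    q=P[m]; return cv2.minAreaRect((q[:,:2]*1000).astype(np.float32)),np.median(q[:,2]),len(q),q
E
python3 - <<'E'
from h import *
for n,roi in(('top',(200,350,150,310)),('scene',(205,360,150,310))):
    P=np.load(n+'0.npy')
    for a,b in((.082,.102),(.035,.062),(.035,.102)):
        r=rect(P,a,b,roi); print(n,a,b,r[:3])
        print(cv2.boxPoints(r[0]).round(1).tolist())
P=np.load('top0.npy')
for u,v in((254,176),(277,170),(195,272),(182,227),(367,218),(285,240)): print((u,v),P[v,u].round(4))
E
```

```text
top 0.082 0.102 (((571.93798828125, 76.86463165283203), (191.0682830810547, 190.22557067871094), 20.28933334350586), np.float64(0.09463148155721735), 5159)
[[449.3999938964844, 132.89999389648438], [515.2999877929688, -45.5], [694.5, 20.799999237060547], [628.5999755859375, 199.1999969482422]]
top 0.035 0.062 (((590.8115234375, 83.57215881347656), (293.55743408203125, 251.087158203125), 16.50701332092285), np.float64(0.05050208803938894), 3943)
[[414.3999938964844, 162.1999969482422], [485.79998779296875, -78.5], [767.2000122070312, 4.900000095367432], [695.9000244140625, 245.60000610351562]]
top 0.035 0.102 (((590.8115234375, 83.57215881347656), (293.55743408203125, 251.087158203125), 16.50701332092285), np.float64(0.09094721934692451), 9609)
[[414.3999938964844, 162.1999969482422], [485.79998779296875, -78.5], [767.2000122070312, 4.900000095367432], [695.9000244140625, 245.60000610351562]]
scene 0.082 0.102 (((573.9049072265625, 79.79934692382812), (193.42208862304688, 189.8518829345703), 20.23402976989746), np.float64(0.09238964074311778), 6564)
[[450.29998779296875, 135.399993896
[... 234 characters left out ...]
t64(0.0485060959455631), 6603)
[[419.79998779296875, 166.1999969482422], [491.20001220703125, -74.0999984741211], [769.7000122070312, 8.600000381469727], [698.4000244140625, 249.0]]
scene 0.035 0.102 (((594.7648315429688, 87.44347381591797), (290.57110595703125, 250.6776580810547), 16.53757667541504), np.float64(0.08024160704653815), 13613)
[[419.79998779296875, 166.1999969482422], [491.20001220703125, -74.0999984741211], [769.7000122070312, 8.600000381469727], [698.4000244140625, 249.0]]
(254, 176) [0.705  0.1485 0.1164]
(277, 170) [0.7232 0.09   0.1178]
(195, 272) [0.4535 0.287  0.0921]
(182, 227) [0.5751 0.3376 0.0464]
(367, 218) [ 0.6261 -0.1621  0.0204]
(285, 240) [0.5458 0.0619 0.092 ]
```

```bash
python3 -m pendant '[{"dx":6},{"dx":12},{"dx":18},{"dx":25},{"dx":27,"dy":-6},{"dx":29,"dy":-12},{"dx":31,"dy":-18},{"dx":33,"dy":-24},{"dx":35,"dy":-30},{"dx":37,"dy":-36}]' 100
python3 -m pendant '[{"dx":2,"dy":-6},{"dx":4,"dy":-12},{"dx":6,"dy":-18},{"dx":7.3,"dy":-22.5},{"dx":7.3,"dy":-22.5,"twist":0.3},{"dx":7.3,"dy":-22.5,"twist":0.3},{"dx":7.3,"dy":-22.5,"twist":0.3}]'
python3 - <<'E'
from h import *
s=ctrl.get_state(); print(s['eef_pos'],R.from_quat(s['tcp_rot']).as_matrix()[:,0],s['contact_force'])
E
```

```text
[ 0.19538874 -0.6454526   0.23004653] [9.57170162e-01 2.89525766e-01 3.33793106e-04] [0.53172346 0.06999882 0.04492013]$[0]: bad value
$[0]: bad value
```

```bash
python3 -m pendant '[{"dx":6,"dy":0,"dz":0,"twist":0},{"dx":12,"dy":0,"dz":0,"twist":0},{"dx":18,"dy":0,"dz":0,"twist":0},{"dx":25,"dy":0,"dz":0,"twist":0},{"dx":27,"dy":-6,"dz":0,"twist":0},{"dx":29,"dy":-12,"dz":0,"twist":0},{"dx":31,"dy":-18,"dz":0,"twist":0},{"dx":33,"dy":-24,"dz":0,"twist":0},{"dx":35,"dy":-30,"dz":0,"twist":0},{"dx":37,"dy":-36,"dz":0,"twist":0}]' 100
```

```text
time: 1.35
eef_pos: [0.4447, -0.1994, 0.2309]
tcp_rot: [0.989, 0.146, -0.0, -0.0]
contact_force: [0.9, 0.2, -0.2]
opening: 1.002
finger_force: 0.0
```

```bash
python3 -m pendant '[{"dx":2,"dy":-6,"dz":0,"twist":0},{"dx":4,"dy":-12,"dz":0,"twist":0},{"dx":6,"dy":-18,"dz":0,"twist":0},{"dx":7.3,"dy":-22.5,"dz":0,"twist":0.3},{"dx":7.3,"dy":-22.5,"dz":0,"twist":0.3},{"dx":7.3,"dy":-22.5,"dz":0,"twist":0.3},{"dx":7.3,"dy":-22.5,"dz":0,"twist":0.3}]'
python3 - <<'E'
from h import *
s=ctrl.get_state(); print(s['eef_pos'],R.from_quat(s['tcp_rot']).as_matrix()[:,0],s['contact_force'])
E
```

```text
time: 2.22
eef_pos: [0.45, 0.0339, 0.2312]
tcp_rot: [0.99, 0.143, -0.0, 0.0]
contact_force: [0.2, -0.2, -0.3]
opening: 1.002
finger_force: 0.0
[0.44995278 0.03394377 0.23115258] [ 9.59153510e-01  2.82885794e-01 -4.14619148e-04] [ 0.23421963 -0.18923696 -0.30195492]
```

```bash
python3 -m pendant '[{"dx":-0.3,"dy":-0.8,"dz":5,"twist":0},{"dx":-0.3,"dy":-0.8,"dz":10,"twist":0},{"dx":-0.3,"dy":-0.8,"dz":13,"twist":0},{"dx":-0.3,"dy":-0.8,"dz":15,"twist":0},{"dx":-0.3,"dy":-0.8,"dz":16,"twist":0},{"dx":-0.3,"dy":-0.8,"dz":17.1,"twist":0},{"dx":-0.3,"dy":-0.8,"dz":17.1,"twist":0},{"dx":-0.3,"dy":-0.8,"dz":17.1,"twist":0}]'
cat >> h.py <<'E'
S0=np.array([.5928,.0855]); A=np.radians(16.52); SR=np.array([[np.cos(A),np.sin(A)],[-np.sin(A),np.cos(A)]])
def report(png=None):
    s=ctrl.get_state(); f=s['contact_force']
    print('tcp scale mm',(SR@(s['eef_pos'][:2]-S0)*1000).round(1),'z',(s['eef_pos'][2]*1000).round(1),'F scale',(SR@f[:2]).round(1),f[2].round(1),'t',round(s['time'],2))
    c=cam('scene'); P=cloud(c)
    if png: cv2.imwrite(png,cv2.resize(c['img'][120:320,160:400,::-1],None,fx=3,fy=3))
    q=P[150:270,205:360].reshape(-1,3); q=q[(q[:,2]>.080)&(q[:,2]<.100)]
    xy=(q[:,:2]-S0)@SR.T*1000; z=q[:,2]*1000
    k=(np.abs(xy[:,0])<125)&(np.abs(xy[:,1])<115); xy,z=xy[k],z[k]
    for _ in range(4):
        M=np.c_[xy,np.ones(len(xy))]; co=np.linalg.lstsq(M,z,rcond=None)[0]; g=np.abs(z-M@co)<2.5; xy,z=xy[g],z[g]
    # side rows excluded by plane fit; rectangle from what is left
    r=cv2.minAreaRect(xy.astype(np.float32)); a=r[2]; a=a-90 if a>45 else a
    cx,cy=r[0]; print('platform',round(cx,1),round(cy,1),'yaw',round(a,2),'size',np.round(r[1],1),'n',len(z))
    for n,t in(('far',0),('left',120),('right',-120)):
        t=np.radians(t+a); print(n,round(float(co@[cx+58*np.cos(t),cy+58*np.sin(t),1]),2),end='  ')
    print()
E
python3 -c "from h import *; report('pics/s1.png')"
```

```text
time: 3.22
eef_pos: [0.4454, 0.0416, 0.061]
tcp_rot: [0.99, 0.144, 0.001, 0.0]
contact_force: [-0.5, -0.6, 0.8]
opening: 1.0
finger_force: 0.0
tcp scale mm [-153.8   -0.2] z 61.0 F scale [-0.6 -0.4] 0.8 t 3.23
platform -19.1 -0.1 yaw 3.8 size [191.7 189.5] n 6111
far 92.29  left 92.36  right 92.36
```

View pics/s1.png

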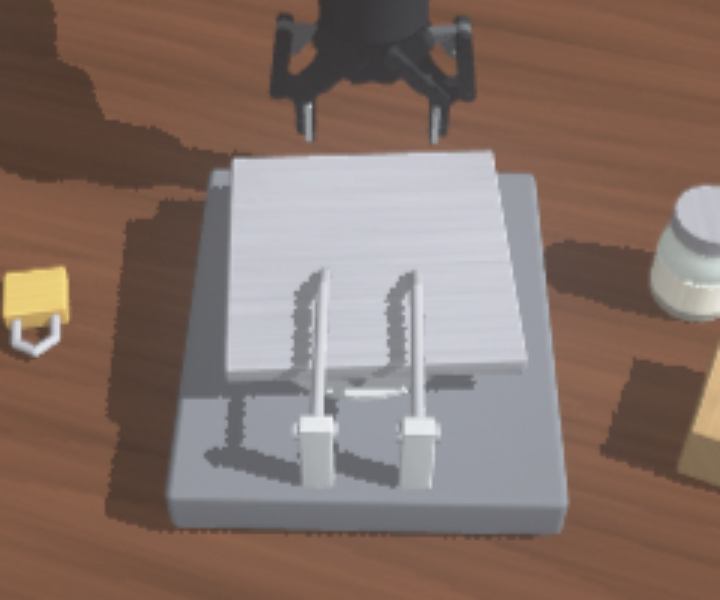

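Fingers at (310,120) and (438,120) stand clear in front of the platform's front edge. Next I advance and feel for contact.

```bash
python3 -m pendant '[{"dx":0.8,"dy":0,"dz":0.1,"twist":0},{"dx":1.4,"dy":0,"dz":0.1,"twist":0},{"dx":1.8,"dy":0,"dz":0.1,"twist":0},{"dx":2.0,"dy":0,"dz":0.1,"twist":0},{"dx":2.0,"dy":0,"dz":0.1,"twist":0}]' >/dev/null; python3 -c "from h import *; report()"
python3 -m pendant '[{"dx":0.1,"dy":0,"dz":0,"twist":0},{"dx":0.2,"dy":0,"dz":0,"twist":0},{"dx":0.3,"dy":0,"dz":0,"twist":0},{"dx":0.3,"dy":0,"dz":0,"twist":0}]' >/dev/null; python3 -c "from h import *; report()"
python3 -m pendant '[{"dx":0.1,"dy":0,"dz":0,"twist":0},{"dx":0.2,"dy":0,"dz":0,"twist":0},{"dx":0.3,"dy":0,"dz":0,"twist":0},{"dx":0.3,"dy":0,"dz":0,"twist":0}]' >/dev/null; python3 -c "from h import *; report()"
```

```text
tcp scale mm [-134.3    0.2] z 59.3 F scale [-0.1  0.6] 0.4 t 3.9
platform -25.0 -0.5 yaw 3.81 size [202.8 189.5] n 6142
far 92.27  left 92.4  right 92.41  
tcp scale mm [-1.313e+02  1.000e-01] z 59.4 F scale [-0.7  0.2] 0.2 t 4.45
platform -25.9 -0.4 yaw 3.71 size [204.3 189.3] n 6121
far 92.34  left 92.41  right 92.37  
tcp scale mm [-129.     0.5] z 59.0 F scale [-2.6  1.3] 0.6 t 5.0
platform -24.3 -0.5 yaw 3.36 size [201.9 189.6] n 6114
far 92.34  left 92.37  right 92.37
```

```bash
python3 - <<'E'
t=open('h.py').read()
t=t.replace("q=P[150:270,205:360].reshape(-1,3); q=q[","q=P[150:270,205:360].reshape(-1,3); br=c['img'][150:270,205:360].min(-1).reshape(-1); q=q[(br>110)&")
open('h.py','w').write(t)
E
python3 -m pendant '[{"dx":0.15,"dy":0,"dz":0,"twist":0},{"dx":0.3,"dy":0,"dz":0,"twist":0},{"dx":0.4,"dy":0,"dz":0,"twist":0},{"dx":0.4,"dy":0,"dz":0,"twist":0}]' >/dev/null; python3 -c "from h import *; report()"
python3 -m pendant '[{"dx":0.15,"dy":0,"dz":0,"twist":0},{"dx":0.3,"dy":0,"dz":0,"twist":0},{"dx":0.4,"dy":0,"dz":0,"twist":0},{"dx":0.4,"dy":0,"dz":0,"twist":0}]' >/dev/null; python3 -c "from h import *; report()"
```

```text
tcp scale mm [-1.24e+02  1.00e-01] z 59.3 F scale [-2.7  1.1] -0.4 t 5.55
platform -17.9 -2.2 yaw 2.09 size [198.4 189.5] n 6173
far 92.24  left 92.44  right 92.39  
tcp scale mm [-1.197e+02 -1.000e-01] z 59.6 F scale [-1.8 -0.2] -0.9 t 6.1
platform -13.2 -3.8 yaw 0.93 size [194.9 189.3] n 6211
far 91.86  left 92.52  right 92.47
```

```bash
python3 -m pendant '[{"dx":0.1,"dy":0,"dz":0,"twist":0},{"dx":0.2,"dy":0,"dz":0,"twist":0},{"dx":0.2,"dy":0,"dz":0,"twist":0}]' >/dev/null; python3 -c "from h import *; report()"
python3 -m pendant '[{"dx":0.1,"dy":0,"dz":0,"twist":0},{"dx":0.2,"dy":0,"dz":0,"twist":0},{"dx":0.2,"dy":0,"dz":0,"twist":0}]' >/dev/null; python3 -c "from h import *; report()"
```

```text
tcp scale mm [-1.18e+02  1.00e-01] z 59.4 F scale [-2.1  0. ] 0.5 t 6.53
platform -10.7 -4.1 yaw 0.11 size [192.3 189.6] n 6284
far 91.62  left 92.48  right 92.5  
tcp scale mm [-115.7   -0. ] z 59.6 F scale [-1.4 -0.4] 0.4 t 6.95
platform -9.0 -4.1 yaw -0.12 size [189.5 193.3] n 6417
far 90.8  left 92.29  right 92.51
```

```bash
python3 -m pendant '[{"dx":0.1,"dy":0,"dz":0,"twist":0},{"dx":0.2,"dy":0,"dz":0,"twist":0},{"dx":0.2,"dy":0,"dz":0,"twist":0}]' >/dev/null; python3 -c "from h import *; report()"
python3 -m pendant '[{"dx":0.1,"dy":0,"dz":0,"twist":0},{"dx":0.2,"dy":0,"dz":0,"twist":0},{"dx":0.2,"dy":0,"dz":0,"twist":0}]' >/dev/null; python3 -c "from h import *; report()"
```

```text
tcp scale mm [-113.7    0. ] z 59.5 F scale [-0.6  0.7] 0.8 t 7.38
platform -7.6 -4.0 yaw -0.45 size [189.6 193.7] n 6515
far 89.09  left 91.73  right 92.51  
tcp scale mm [-1.122e+02  1.000e-01] z 59.4 F scale [0.2 0.1] 0.3 t 7.8
platform -5.5 -2.5 yaw -2.26 size [189.4 196.9] n 6507
far 87.62  left 87.89  right 92.1
```

```bash
python3 -m pendant '[{"dx":0.05,"dy":0,"dz":0,"twist":0},{"dx":0.1,"dy":0,"dz":0,"twist":0},{"dx":0.1,"dy":0,"dz":0,"twist":0}]' >/dev/null; python3 -c "from h import *; report()"
python3 -m pendant '[{"dx":0.05,"dy":0,"dz":0,"twist":0},{"dx":0.1,"dy":0,"dz":0,"twist":0},{"dx":0.1,"dy":0,"dz":0,"twist":0}]' >/dev/null; python3 -c "from h import *; report('pics/s2.png')"
```

```text
tcp scale mm [-111.7    0.2] z 59.2 F scale [-0.9  0. ] 0.7 t 8.22
platform -5.0 -2.5 yaw -2.47 size [189.5 195.9] n 6524
far 87.64  left 87.45  right 92.06  
tcp scale mm [-111.1    0.2] z 59.0 F scale [-5.1 -1.3] 1.0 t 8.65
platform -4.7 -2.5 yaw -2.24 size [189.5 196.9] n 6508
far 87.66  left 87.41  right 91.95
```

View pics/s2.png

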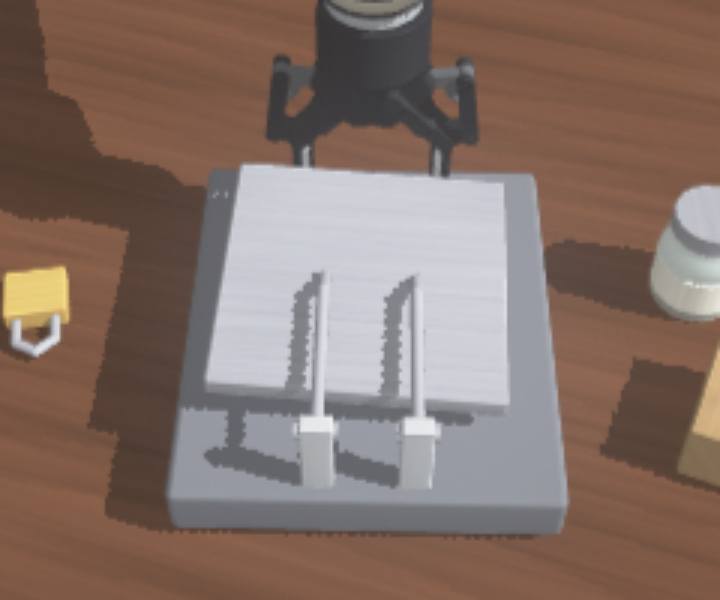

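The platform shows yaw of about -2.3°. Its right front corner, at (240,165), is the high one and touches the right finger at (305,160). I'll keep pushing gently.

```bash
for i in 1; do python3 -m pendant '[{"dx":0.03,"dy":0,"dz":0,"twist":0},{"dx":0.06,"dy":0,"dz":0,"twist":0},{"dx":0.06,"dy":0,"dz":0,"twist":0}]' >/dev/null; python3 -c "from h import *; report()"; done
python3 -m pendant '[{"dx":0.03,"dy":0,"dz":0,"twist":0},{"dx":0.05,"dy":0,"dz":0,"twist":0},{"dx":0.05,"dy":0,"dz":0,"twist":0}]' >/dev/null; python3 -c "from h import *; report()"
```

```text
tcp scale mm [-110.5    0.2] z 58.9 F scale [-5.3 -2.7] 0.7 t 9.07
platform -4.9 -2.8 yaw -2.04 size [189.5 197.6] n 6505
far 87.64  left 87.46  right 91.78  
tcp scale mm [-109.9    0.3] z 58.8 F scale [-4.5 -1.7] -0.9 t 9.5
platform -2.9 -3.2 yaw -1.73 size [189.5 195.1] n 6502
far 87.55  left 87.41  right 91.58
```

Moving nicely: the yaw is closing and the right ball is starting to drop.

```bash
python3 -m pendant '[{"dx":0.03,"dy":0,"dz":0,"twist":0},{"dx":0.06,"dy":0,"dz":0,"twist":0},{"dx":0.06,"dy":0,"dz":0,"twist":0}]' >/dev/null; python3 -c "from h import *; report()"
python3 -m pendant '[{"dx":0.03,"dy":0,"dz":0,"twist":0},{"dx":0.06,"dy":0,"dz":0,"twist":0},{"dx":0.06,"dy":0,"dz":0,"twist":0}]' >/dev/null; python3 -c "from h import *; report()"
python3 -m pendant '[{"dx":0.03,"dy":0,"dz":0,"twist":0},{"dx":0.06,"dy":0,"dz":0,"twist":0},{"dx":0.06,"dy":0,"dz":0,"twist":0}]' >/dev/null; python3 -c "from h import *; report()"
```

```text
tcp scale mm [-109.2    0.3] z 58.9 F scale [-5.2 -1.6] -0.5 t 9.93
platform -3.3 -3.5 yaw -1.55 size [189.4 196.9] n 6480
far 87.51  left 87.49  right 91.32  
tcp scale mm [-108.5    0.4] z 58.9 F scale [-4.  -1.3] -0.8 t 10.35
platform -2.0 -3.9 yaw -1.3 size [189.2 195.1] n 6504
far 87.47  left 87.48  right 91.01  
tcp scale mm [-107.7    0.4] z 59.1 F scale [-4.1 -0.4] -1.4 t 10.78
platform -1.8 -4.4 yaw -0.94 size [189.6 194.9] n 6494
far 87.41  left 87.53  right 90.61
```

```bash
python3 -m pendant '[{"dx":0.03,"dy":0,"dz":0,"twist":0},{"dx":0.06,"dy":0,"dz":0,"twist":0},{"dx":0.06,"dy":0,"dz":0,"twist":0}]' >/dev/null; python3 -c "from h import *; report()"
python3 -m pendant '[{"dx":0.03,"dy":0,"dz":0,"twist":0},{"dx":0.06,"dy":0,"dz":0,"twist":0},{"dx":0.06,"dy":0,"dz":0,"twist":0}]' >/dev/null; python3 -c "from h import *; report()"
python3 -m pendant '[{"dx":0.03,"dy":0,"dz":0,"twist":0},{"dx":0.06,"dy":0,"dz":0,"twist":0},{"dx":0.06,"dy":0,"dz":0,"twist":0}]' >/dev/null; python3 -c "from h import *; report()"
```

```text
tcp scale mm [-107.     0.3] z 59.3 F scale [-4.3 -1.4] -1.8 t 11.2
platform -1.3 -4.9 yaw -0.31 size [189.6 194.9] n 6485
far 87.4  left 87.55  right 90.41  
tcp scale mm [-106.1    0.3] z 59.3 F scale [-3.7 -1. ] -2.1 t 11.62
platform 0.4 -5.3 yaw -0.17 size [189.6 194. ] n 6491
far 87.4  left 87.55  right 89.89  
tcp scale mm [-105.5    0.2] z 59.3 F scale [-3.3 -0.8] -2.4 t 12.05
platform 0.2 -6.0 yaw 0.15 size [193.8 189.8] n 6447
far 87.38  left 87.69  right 87.53
```

All three sockets have dropped about 5 mm. I'll back off and verify.

```bash
python3 -m pendant '[{"dx":-0.5,"dy":0,"dz":0,"twist":0},{"dx":-1.5,"dy":0,"dz":0,"twist":0},{"dx":-3.5,"dy":0,"dz":0,"twist":0},{"dx":-4,"dy":0,"dz":-4,"twist":0},{"dx":-4,"dy":0,"dz":-9,"twist":0},{"dx":-4,"dy":0,"dz":-14,"twist":0},{"dx":-4,"dy":0,"dz":-14,"twist":0},{"dx":-4,"dy":0,"dz":-14,"twist":0}]'; python3 -c "
from h import *; report('pics/s3.png')
c=cam('top');P=cloud(c)
r=rect(P,.082,.1,(200,350,150,310)); print(r[:3])"
```

```text
time: 13.1
eef_pos: [0.4528, 0.0443, 0.1991]
tcp_rot: [0.99, 0.144, 0.0, 0.0]
contact_force: [0.2, 0.3, -1.1]
opening: 0.998
finger_force: 0.0
tcp scale mm [-145.9    0.3] z 199.1 F scale [0.3 0.3] -1.1 t 13.1
platform 1.5 -6.0 yaw 0.08 size [191.7 189.5] n 6450
far 87.43  left 87.62  right 87.61  
(((593.826904296875, 76.98402404785156), (191.0695037841797, 190.63084411621094), 16.623931884765625), np.float64(0.08973457822201558), 4343)
```

View pics/s3.png

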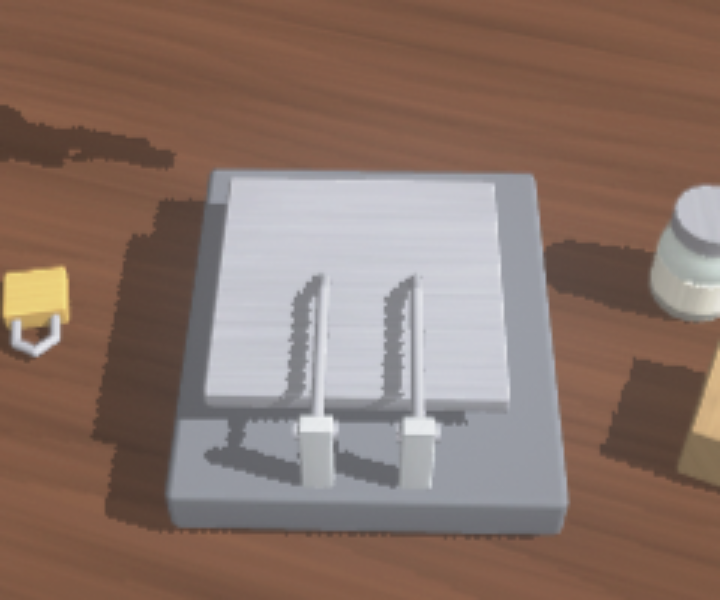

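The picture shows the platform square with the housing, its corners near (232,178) and (505,408). It is level, about 4.8 mm lower than at the start, with both clips down on it at (322,275) and (417,277), and the gripper is clear. I'm handing the job in.

```bash
python3 -c "
from plant import ctrl; print(ctrl.sign_off())"
```

```text
the job is handed in; nothing more can be done
None
```

The platform is home: the camera shows it about 4.8 mm lower at all three sockets, level and square to the scale with both clips down and nothing beside it disturbed. I handed the job in at about 13 s (no verdict was returned).

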